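# Fit the blade into the dust-extraction gate

### The job

Close the dust-extraction gate beside the lathe: draw its plywood blade out from under the low riser, lay it flat on the open bench clear of the riser and let go, then take it again by its lip end and slide it nose first into the gate's slot until it is fully home, and leave it there. Do not knock about the cup and the tin that stand on the riser.

Things in the scene. Friction and masses are not known exactly. Their poses are not given: they have to be found in the camera images.
- blade_mid (a point): Gate blade: a loose flat plywood slab, 170 mm long, 56 wide, 10 thick, about 150 g, with an upright lip at its tail. At the start it lies flat, the lip end under the riser, 90 to 115 mm of its nose end sticking out. Point: middle of the slab, 5 mm above its underside. x axis: along the slab to its nose; y: across it; z: up. Centre of mass about 13 mm from here towards the lip.
- blade_nose (a point): Middle of the blade's nose end face, 85 mm along +x from blade_mid. Same axes.
- blade_lip (a point): Centre of the upright lip on the blade: a board 10 mm thick along the blade, 50 mm wide, standing 38 mm above the slab (top 48 mm above the slab's underside), outer face flush with the tail end. The point is 80 mm along -x from blade_mid and 24 mm above it. Same axes.
- slot_mouth (a point): Mouth of the gate's level slot, which is 59 mm wide, 12.5 mm high, 105 mm deep to its closed end, its floor 60 mm above the bench. Point: middle of the slot's floor in the plane of the front face. x axis: into the slot; z: up. Rounded 5 mm beads round the mouth stand 5 mm out of the face. With the blade home, 65 mm of it sticks out, lip included.
- gate: The gate: a fixed grey and plywood box, 150 mm long (x, the slot's direction), 110 wide, 84.5 high, on the +y side of the bench, with an open pipe stub on top (60 mm across, up to 120 mm above the bench). A dark pipe spigot sticks out of its back end, opposite the slot. Origin: centre of its underside, 75 mm behind the front face.
- riser_edge (a point): Low fixed wooden bench riser: a board 160 mm deep, 280 mm wide and 14 mm thick on two end cheeks (232 mm free between them), its underside 60 mm and its top 74 mm above the bench. This point is on the bench under the middle of the board's open edge, from under which the blade sticks out. x axis: out of the riser, horizontal; z up.
- cup: Turned wooden cup, 60 mm across, 75 mm high, standing on the riser at least 70 mm back from its open edge; origin at the centre of its underside. Not to be disturbed.
- tin: Round tin, 60 mm across, 45 mm high, standing on the riser at least 70 mm back from its open edge; origin at the centre of its underside. Not to be disturbed.
Things that resemble listed ones, but are neither listed nor needed, are in the scene too. What is shaped like the part that bears blade_mid but red is not meant.

How it is judged:
By the outcome, as a careful person would: the job done as asked, in the order asked, and still so for the second after the job is handed in, with the robot touching nothing.
It also fails if it takes over 64 s, if anything falls off the work surface, if the arm or the gripper's body presses on something with over 40 N, if the wrist force passes 120 N, or if a joint passes its speed limit or range.

### The arm

A 6-joint arm with a two-finger parallel gripper is mounted at the origin on the work surface. World frame = base frame: x ahead of the robot, y to its left, z up, the work surface at z = 0. Lengths are in m, angles in rad, forces in N, time in s.
With the tool pointing down it reaches from about 0.35 to 0.775 m from the base axis. Payload 7.3 kg.
Tool frame: the origin (TCP) lies on the front face of the gripper's body, between the roots of the fingers; the fingertips stand 66 mm ahead of it and the grasp point (between the pads) lies 47 mm ahead of it; z points along the fingers, y is the direction in which the jaws open and shut (so a half turn about z gives the same grasp; the last joint's range is limited). The gripper opens to 92 mm and grips with 3 to 60 N. Pads are 19 mm wide; open, the fingers measure 130 mm over their backs; the gripper's body (75 mm by 190 mm) begins 47 mm behind the grasp point.
Start: joints at [-1.493, 0.342, 1.524, -0, 1.275, -0.146], TCP at [0.117, -0.512, 0.292] pointing down, gripper open.
Joint ranges: [-2.53, 2.53], [-0.77, 2.02], [0.04, 2.7], [-1, 4.14], [0.28, 2.66], [-3.11, 3.11]. Speed limits (rad/s): [2.57, 2.57, 3.14, 3.14, 3.14, 3.14].

### API

Orientations are given as [roll, pitch, yaw] about the fixed x, y, z axes, in that order (R = Rz(yaw) Ry(pitch) Rx(roll)).
In Python, from cell import observe, read_camera, hand_in, search_frame, tip_of gives the robot as it stands. The module is installed in compiled form; this text tells all that it offers.
- The arm moves only by the tool apply_moves, never from a script. Its argument "motion" is a list of rows, each an object with "offset": the shift along the tool's x, y, z in mm, a list of three; "rotation": the turn, a rotation vector about the tool's x, y, z in rad, a list of three. In form: [{"offset": [x, y, z], "rotation": [rx, ry, rz]}, ...]. A call has 1 to 12 rows; each row shifts and turns the pose as measured when the row begins, along the tool's axes as they then stand; what a row does not reach is not made up. A row lasts 1/12 s, in which the tool goes at most 41.7 mm and 7.16 degrees, less where a joint would pass 70% of its speed; a pose out of reach is approached as far as the arm can. A call with a gripper value outside its range is refused whole. "grip" is the closure, from 0 (fully open) to 1 (shut), set as the call begins (left out, the last holds). The fingers move at their own pace and stop on an object; "grip_force" is the grip in N (left out, the last holds). Time passes only in rows, so rows that do not move let the fingers close. It gives the time, the measured TCP pose, the force and the opening at its end, in the units of the state.
- observe(): the state, without advancing time (a new reading comes with each control period).
- read_camera(name): name is "scene" or "top"; returns a dict with "img" (400x640x3 uint8, red, green, blue), "camera_matrix" (3x3 intrinsics, pixels), "R" (3x3) and "t" (3): a world point X has camera coordinates R X + t. Camera axes: x right, y down, z forward; pixel columns grow to the right and rows downward; lengths in m; the calibration is good to about 2 mm. A picture is of the moment at which its call begins. There is no depth.
- hand_in(): hands the job in, once; it reports no verdict.
Trained networks look in a picture, given as the dict that the camera call returned (one of the last four; its "shot" number tells which), for a name from the list of things; names that differ only in an ending like _2 or _b are one class to them, and where a whole thing is asked for, a point or a joint stands for the part that bears it (a point fixed in the world has none). Each returns a list of dicts, best first, with "score" (0 to 1); they miss things now and then, are a little off and sometimes report something else, mostly with a low value. They report only what shows in the picture. A call takes as long as a camera call. They do not tell look-alikes from the thing itself.
- search_frame(query, picture): "location" ([x, y, z] in m, in world coordinates, good to about 4 mm: the middle of the surface that is visible of it).
- tip_of(query, picture): "location" ([x, y, z] in m, in world coordinates, good to about 4 mm: a listed point, or the origin of a listed thing).
The state is a dict: "time": time; "qpos": joint angles; "qvel": joint speeds; "joint_efforts": joint torques, N m; "tool_pos": TCP position; "tool_rot": TCP orientation; "contact_force": force on the tool from outside, world axes, zero at the start; "torque": the same for the moment, N m; "opening": finger opening in m.
Only numpy, scipy, OpenCV 4.12 (cv2) and the standard library are available. Lean on these libraries where they do the work, as an engineer would, in place of code of your own. Each camera call takes 0.05 s, during which the arm holds its last target.

## Working session

There is one attempt and no reset: what is moved stays moved. The work goes in short steps, Python scripts to look and compute and a tool call to move; the robot and the scene stay as the last step left them, time stands still between calls to the robot, and variables do not carry over. Pictures are saved under pics/ and viewed, and the job is handed in when it is done.

Besides the shell and the picture viewer there is one more tool, called after ">>>" as a command line: name --argument value ..., lists and objects as JSON in quotes. apply_moves: Moves the arm, as the interface text tells. Its arguments: {"type":"object","properties":{"motion":{"type":"array"},"grip":{"type":"number"},"grip_force":{"type":"number"}},"required":["motion"]}

```bash
ls; mkdir -p pics; cat > h.py <<'E'
import numpy as np, cv2
from cell import *
def save(d,n,crop=None,s=1):
    im=d["img"][:,:,::-1]
    if crop: a,b,c,e=crop; im=im[b:e,a:c]
    if s!=1: im=cv2.resize(im,None,fx=s,fy=s,interpolation=cv2.INTER_CUBIC)
    cv2.imwrite("pics/"+n,im)
def proj(d,X):
    p=d["R"]@np.array(X,float)+d["t"]; p=d["camera_matrix"]@p; return p[:2]/p[2]
def ray(d,u,v,z):
    K=d["camera_matrix"];R=np.array(d["R"]);t=np.array(d["t"])
    c=-R.T@t; r=R.T@np.linalg.inv(K)@np.array([u,v,1.]); return c+r*(z-c[2])/r[2]
E
python3 - <<'E'
from h import *
o=observe(); print(o)
for n in("scene","top"):
    d=read_camera(n); save(d,n+"0.png"); print(n,d["camera_matrix"],-np.array(d["R"]).T@d["t"])
    for q in("blade_mid","blade_nose","blade_lip","slot_mouth","gate","riser_edge","cup","tin"):
        print(q,[(np.round(r["location"],3).tolist(),round(r["score"],2)) for r in tip_of(q,d)])
E
```

```text
pics
{'time': 0.0, 'qpos': array([-1.49301650e+00,  3.42708740e-01,  1.52502766e+00, -2.10693771e-05,
        1.27540660e+00, -1.45955653e-01]), 'qvel': array([ 0.00049052, -0.00011673,  0.00025934,  0.00041873,  0.0019143 ,
       -0.00013737]), 'joint_efforts': array([ 1.43418401e-03, -4.31243527e+01, -2.44214058e+01,  7.17248465e-02,
        5.59552631e-02, -1.12415837e-04]), 'tool_pos': array([ 0.11649823, -0.51158785,  0.29154844]), 'tool_rot': array([-3.14005586e+00, -2.05545683e-04,  2.23741468e-01]), 'contact_force': array([-0.31427756, -0.61194649,  0.24436952]), 'torque': array([-0.02114495,  0.04071951,  0.01615502]), 'opening': 0.09160972529044996}
scene [[383.83129829   0.         318.26097406]
 [  0.         383.83129829 199.65077303]
 [  0.           0.           1.        ]] [ 1.09971139 -0.00861563  0.77556354]
blade_mid [([0.19, -0.286, 0.005], 0.81), ([0.488, -0.269, 0.002], 0.77)]
blade_nose [([0.271, -0.32, 0.006], 0.81), ([0.478, -0.186, 0.004], 0.65), ([0.727, 0.058, 0.006], 0.61)]
blade_lip [([0.568, 0.113, 0.033], 0.72), ([0.116, -0.256, 0.028], 0.59)]
slot_mouth [([0.48, 0.195, 0.061], 0.89)]
gate [([0.481, 0.272, -0.008], 0.63)]
riser_edge []
cup [([0.584, -0.382, 0.072], 0.95)]
tin [([0.471, -0.395, 0.076], 0.7)]
top [[421.09242729   0.         320.68013701]
 [  0.         421.09242729 201.68835546]
 [  0.           0.           1.        ]] [ 0.3503462  -0.04073757  1.35312404]
blade_mid [([0.487, -0.267, 0.004], 0.95), ([0.189, -0.287, 0.002], 0.88), ([0.641, 0.083, 0.003], 0.73)]
blade_nose [([0.271, -0.326, 0.002], 0.89), ([0.724, 0.059, 0.006], 0.85), ([0.479, -0.182, 0.007], 0.65)]
blade_lip [([0.57, 0.113, 0.03], 0.96), ([0.478, -0.184, 0.008], 0.45)]
slot_mouth [([0.48, 0.199, 0.058], 0.8)]
gate [([0.491, 0.27, 0.004], 0.93)]
riser_edge []
cup [([0.577, -0.385, 0.073], 0.64)]
tin [([0.462, -0.392, 0.073], 0.93), ([0.477, 0.196, 0.06], 0.16)]
```

View pics/scene0.png

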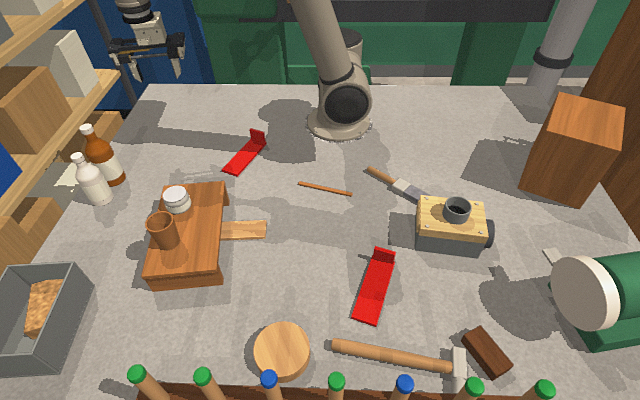

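View pics/top0.png

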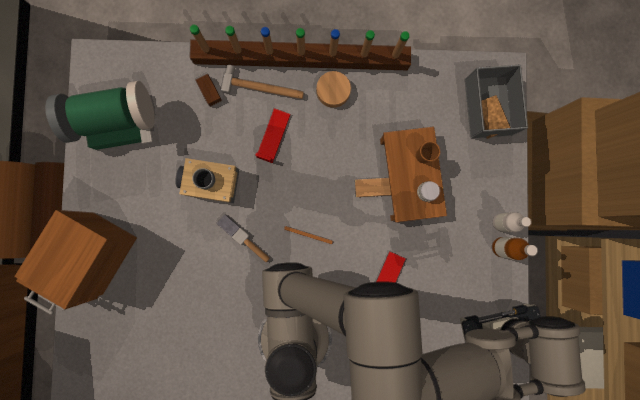

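The scene view shows the riser at (190,235) with the plywood blade's nose sticking out at (245,230). The gate is at (452,222). There are three blade candidates: red at (245,152), red at (375,287), and plywood at (245,230). Only the plywood one lies under the riser and is not red, so it is the one meant. I'll confirm that in an enlarged crop.

```bash
python3 - <<'E'
from h import *
d=read_camera("top"); t=read_camera("scene")
save(d,"c1.png",(340,110,460,230),5); save(t,"c2.png",(140,170,280,295),5); save(d,"c3.png",(165,145,255,215),8); save(t,"c4.png",(400,185,500,265),8)
E
```

```text
(no output)
```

View pics/c1.png

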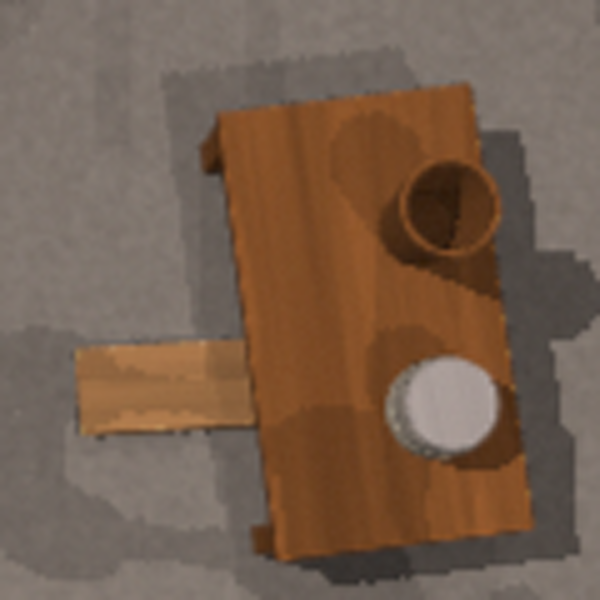

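View pics/c2.png

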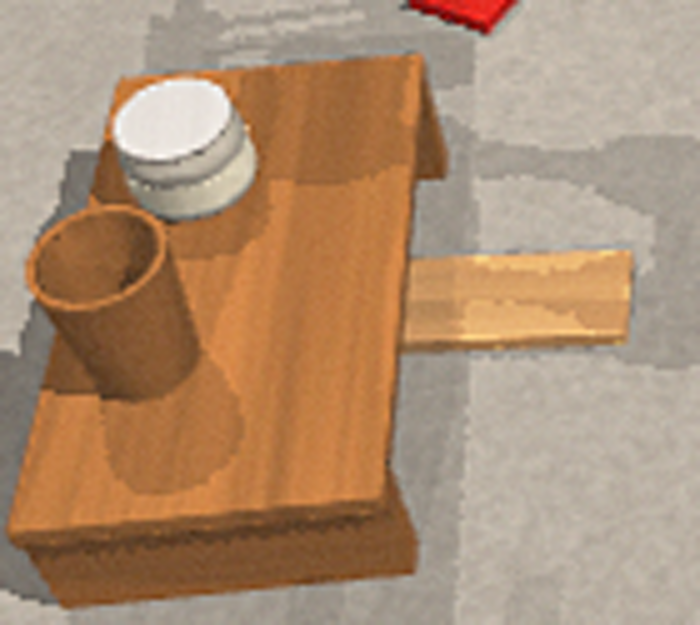

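View pics/c3.png

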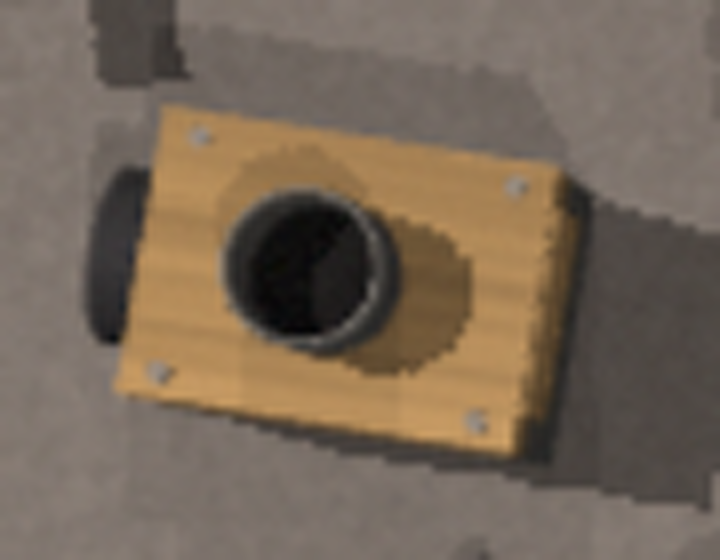

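View pics/c4.png

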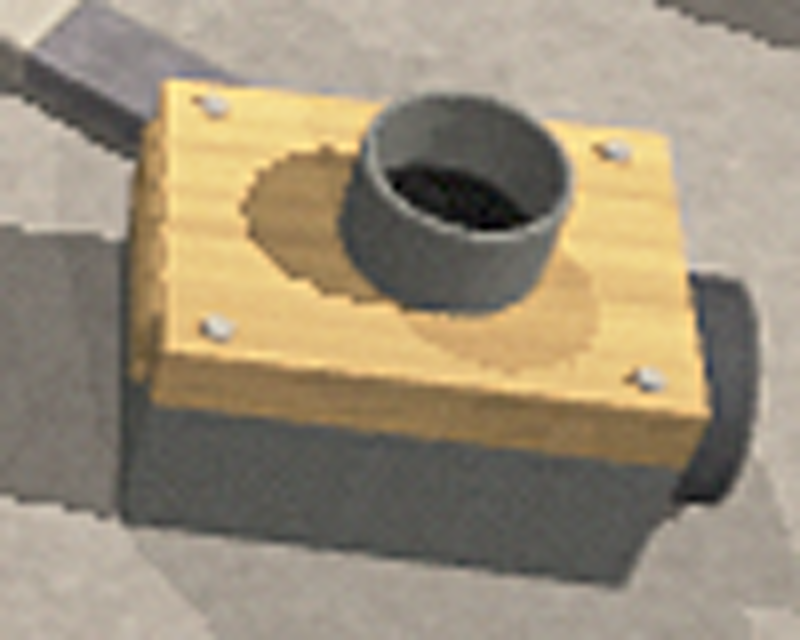

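```bash
cat > fit.py <<'E'
from h import *
from scipy.optimize import least_squares
def px(p,o,s): return (np.array(p)+.5)/s-.5+np.array(o)
def fit(pts,obs,x0):
    # pts local Nx3, obs list of (cam, idx, uv)
    def f(q,full=False):
        c,s=np.cos(q[2]),np.sin(q[2])
        P=[(np.array([q[0]+c*p[0]-s*p[1],q[1]+s*p[0]+c*p[1],p[2]])) for p in pts]
        return np.concatenate([proj(d,P[i])-uv for d,i,uv in obs])
    r=least_squares(f,x0,loss="soft_l1"); return r.x,np.round(f(r.x),1)
E
python3 - <<'E'
from fit import *
T=read_camera("top");S=read_camera("scene")
np.set_printoptions(precision=4,suppress=True)
# gate: local origin front face center, x into slot
g=[(0,.055,.0845),(0,-.055,.0845),(.150,.055,.0845),(.150,-.055,.0845)]
# world: x into slot ~ +y ; local y ~ -x world. top image: up=+x world, left=+y
tp=[(515,458),(560,165),(113,393),(165,103)]
sp=[(163,80),(160,352),(668,132),(708,415)]
for nm,o in (("T",[(T,i,px(tp[i],(165,145),8)) for i in range(4)]),("S",[(S,i,px(sp[i],(400,185),8)) for i in range(4)])):
    print("gate",nm,*fit(g,o,[.48,.197,1.4]))
o=[(T,i,px(tp[i],(165,145),8)) for i in range(4)]+[(S,i,px(sp[i],(400,185),8)) for i in range(4)]
print("gate",*fit(g,o,[.48,.197,1.4]))
# blade nose: origin nose mid, x nose direction (world +y)
b=[(0,.028,.01),(0,-.028,.01)]
tb=[(80,434),(76,350)]; sb=[(631,250),(628,335)]
for nm,o in (("T",[(T,i,px(tb[i],(340,110),5)) for i in range(2)]),("S",[(S,i,px(sb[i],(140,170),5)) for i in range(2)])):
    print("nose",nm,*fit(b,o,[.48,-.18,1.5]))
for cam,pts,o in ((T,[(76,350),(240,341)],(340,110)),(T,[(80,434),(252,426)],(340,110)),(S,[(631,250),(420,260)],(140,170)),(S,[(628,335),(405,343)],(140,170))):
    w=[ray(cam,*px(p,o,5),.01) for p in pts]; v=w[0]-w[1]; print("edge",w[0][:2],w[1][:2],"yaw",np.arctan2(v[1],v[0]))
r=[(0,.14,.074),(0,-.14,.074),(-.16,.14,.074),(-.16,-.14,.074)]
tr=[(283,560),(218,115),(532,528),(468,85)]
sr=[(420,57),(388,500),(122,78),(10,533)]
print("riser T",*fit(r,[(T,i,px(tr[i],(340,110),5)) for i in range(4)],[.52,-.27,1.5]))
print("riser S",*fit(r,[(S,i,px(sr[i],(140,170),5)) for i in range(4)],[.52,-.27,1.5]))
E
```

```text
gate T [0.4775 0.1976 1.4388] [-0.4 -0.5  0.1  0.2  0.2 -0.   0.1  0.3]
gate S [0.4798 0.1971 1.4352] [-0.1 -0.2  0.4 -0.3 -0.5  0.3  0.1  0.3]
gate [0.4785 0.1975 1.4366] [-0.4 -0.8  0.1 -0.1  0.3 -0.5  0.2 -0.2 -0.  -0.6  0.6 -0.7 -0.5 -0.2
  0.1 -0.3]
nose T [ 0.4793 -0.1835  1.6342] [ 0.   0.3 -0.  -0.3]
nose S [ 0.4825 -0.1835  1.6782] [ 0.  0. -0. -0.]
edge [ 0.5063 -0.1818] [ 0.5147 -0.2876] yaw 1.6498005271571998
edge [ 0.4523 -0.1852] [ 0.46   -0.2959] yaw 1.6402915960385245
edge [ 0.4545 -0.1866] [ 0.4642 -0.2964] yaw 1.6586409184444522
edge [ 0.5105 -0.1805] [ 0.5186 -0.2925] yaw 1.642992931630587
riser T [ 0.5095 -0.2802  1.7224] [-0.8  0.7 -0.5 -0.3  0.9  0.3  0.4 -0.7]
riser S [ 0.5127 -0.2786  1.718 ] [ 1.3 -0.9 -0.1 -0.3 -0.4  0.1 -0.3  0.6]
```

The crop confirms it: a plain plywood blade, nose out from under the riser, and neither red piece. The nose is at about (0.481, -0.1835) with yaw 1.648. The slot mouth is at about (0.4785, 0.1975) with yaw 1.437. I'll turn the tool first.

>>> apply_moves --motion '[{"offset": [0,0,0],"rotation": [0,0,-0.12]},{"offset": [0,0,0],"rotation": [0,0,-0.12]},{"offset": [0,0,0],"rotation": [0,0,-0.12]},{"offset": [0,0,0],"rotation": [0,0,-0.12]},{"offset": [0,0,0],"rotation": [0,0,-0.12]},{"offset": [0,0,0],"rotation": [0,0,-0.12]},{"offset": [0,0,0],"rotation": [0,0,-0.12]},{"offset": [0,0,0],"rotation": [0,0,-0.12]},{"offset": [0,0,0],"rotation": [0,0,-0.12]},{"offset": [0,0,0],"rotation": [0,0,-0.12]},{"offset": [0,0,0],"rotation": [0,0,-0.12]},{"offset": [0,0,0],"rotation": [0,0,-0.12]}]' --grip 0

```text
time: 2.1
tool_pos: [0.1166, -0.5119, 0.2923]
tool_rot: [3.141, 0.0, 1.719]
contact_force: [-0.2, 0.3, -0.0]
opening: 0.0917
```

```bash
cat > go.py <<'E'
import sys
from h import *
from scipy.spatial.transform import Rotation as Ro
np.set_printoptions(precision=4,suppress=True)
def plan(x,y,z,yaw,off=0):
    o=observe(); R=Ro.from_euler("xyz",o["tool_rot"]); G=Ro.from_euler("xyz",[np.pi,0,yaw])
    d=np.array([x,y,z])-o["tool_pos"]
    print("t",o["time"],"pos",o["tool_pos"],"rot",o["tool_rot"],"F",o["contact_force"],"M",o["torque"],"open",o["opening"],"q",o["qpos"])
    print("tool delta mm",R.inv().apply(d)*1000,"rotvec",(R.inv()*G).as_rotvec())
if __name__=="__main__": plan(*map(float,sys.argv[1:]))
E
python3 go.py .4835 -.2155 .16 1.648
```

```text
t 2.1 pos [ 0.1166 -0.5119  0.2923] rot [3.1415 0.0001 1.7193] F [-0.1582  0.2895 -0.0431] M [-0.027  -0.1096  0.0201] open 0.09174053327914229 q [-1.493   0.3419  1.5241  0.0001  1.2754 -1.6415]
tool delta mm [238.865  406.7201 132.2775] rotvec [0.0001 0.0001 0.0713]
```

>>> apply_moves --motion '[{"offset": [20,34,8],"rotation": [0,0,0.006]},{"offset": [20,34,8],"rotation": [0,0,0.006]},{"offset": [20,34,8],"rotation": [0,0,0.006]},{"offset": [20,34,8],"rotation": [0,0,0.006]},{"offset": [20,34,8],"rotation": [0,0,0.006]},{"offset": [20,34,8],"rotation": [0,0,0.006]},{"offset": [20,34,8],"rotation": [0,0,0.006]},{"offset": [20,34,8],"rotation": [0,0,0.006]},{"offset": [20,34,8],"rotation": [0,0,0.006]},{"offset": [20,34,8],"rotation": [0,0,0.006]},{"offset": [18,30,8],"rotation": [0,0,0.006]},{"offset": [0,0,0],"rotation": [0,0,0]}]'

```text
time: 3.1
tool_pos: [0.4678, -0.2423, 0.2003]
tool_rot: [3.14, 0.009, 1.652]
contact_force: [-0.2, -0.8, -0.0]
opening: 0.0917
```

```bash
python3 go.py .4835 -.2155 .068 1.648
```

```text
t 3.1 pos [ 0.4678 -0.2423  0.2003] rot [3.1395 0.0094 1.6518] F [-0.2395 -0.7585 -0.0227] M [ 0.0384 -0.0828  0.0573] open 0.09166512367632368 q [-0.6207  0.4349  1.6561 -0.0067  1.0429 -0.6983]
tool delta mm [ 26.7258  17.5503 132.1339] rotvec [0.0021 0.0094 0.0038]
```

>>> apply_moves --motion '[{"offset": [27,18,10],"rotation": [0.002,0.009,0.004]},{"offset": [0,0,30],"rotation": [0,0,0]},{"offset": [0,0,30],"rotation": [0,0,0]},{"offset": [0,0,20],"rotation": [0,0,0]},{"offset": [0,0,12],"rotation": [0,0,0]},{"offset": [0,0,0],"rotation": [0,0,0]}]'

```text
time: 3.6
tool_pos: [0.4877, -0.2116, 0.0955]
tool_rot: [3.137, 0.004, 1.655]
contact_force: [0.0, 0.2, 0.8]
opening: 0.0916
```

```bash
python3 go.py .4835 -.2155 .0685 1.648;python3 - <<'E'
from h import *
save(read_camera("scene"),"a1.png",(130,130,310,290),4)
E
```

```text
t 3.6 pos [ 0.4877 -0.2116  0.0955] rot [3.1372 0.0041 1.6553] F [0.0224 0.1866 0.7832] M [ 0.0333 -0.0623 -0.0237] open 0.09163208063121059 q [-0.5533  0.5902  1.7412 -0.0009  0.8042 -0.6371]
tool delta mm [-3.3972 -4.6623 27.0081] rotvec [0.0044 0.0041 0.0073]
```

View pics/a1.png

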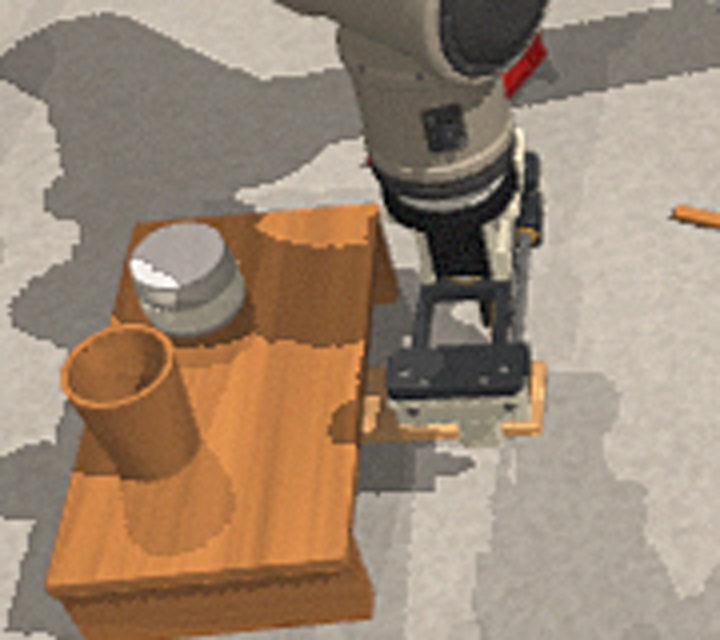

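The gripper straddles the nose end: the blade shows at (540,400) in the crop, and the body stands clear of the riser's open edge. I'll lower the gripper and close it.

>>> apply_moves --motion '[{"offset": [-3,-4,14],"rotation": [0.004,0.004,0.007]},{"offset": [0,0,8],"rotation": [0,0,0]},{"offset": [0,0,4],"rotation": [0,0,0]},{"offset": [0,0,0],"rotation": [0,0,0]}]'

```text
time: 3.98
tool_pos: [0.486, -0.2175, 0.0734]
tool_rot: [3.135, 0.005, 1.647]
contact_force: [0.4, -0.0, 1.0]
opening: 0.092
```

```bash
python3 go.py .4835 -.2155 .0685 1.648
```

```text
t 3.9833 pos [ 0.486  -0.2175  0.0734] rot [3.1352 0.0047 1.647 ] F [ 0.4416 -0.0023  0.9513] M [-0.0155 -0.1176 -0.017 ] open 0.09203021909167666 q [-0.5649  0.6266  1.754   0.0001  0.7531 -0.6412]
tool delta mm [ 2.2297 -2.3746  4.8759] rotvec [ 0.0064  0.0047 -0.001 ]
```

>>> apply_moves --motion '[{"offset": [0,-2,3],"rotation": [0.006,0.005,0]},{"offset": [0,0,2],"rotation": [0,0,0]},{"offset": [0,0,0],"rotation": [0,0,0]}]'

```text
time: 4.23
tool_pos: [0.4849, -0.2184, 0.0701]
tool_rot: [3.139, 0.001, 1.647]
contact_force: [0.6, 0.6, -0.2]
opening: 0.0919
```

>>> apply_moves --motion '[{"offset": [0,0,0],"rotation": [0,0,0]},{"offset": [0,0,0],"rotation": [0,0,0]},{"offset": [0,0,0],"rotation": [0,0,0]},{"offset": [0,0,0],"rotation": [0,0,0]},{"offset": [0,0,0],"rotation": [0,0,0]},{"offset": [0,0,0],"rotation": [0,0,0]},{"offset": [0,0,0],"rotation": [0,0,0]},{"offset": [0,0,0],"rotation": [0,0,0]}]' --grip 1 --grip_force 25

```text
time: 4.9
tool_pos: [0.4855, -0.2185, 0.0713]
tool_rot: [3.137, 0.003, 1.648]
contact_force: [-1.1, 0.2, 0.3]
opening: 0.0553
```

>>> apply_moves --motion '[{"offset": [8,0,0],"rotation": [0,0,0]},{"offset": [15,0,0.5],"rotation": [0,0,0]},{"offset": [17,0,0.5],"rotation": [0,0,0]},{"offset": [17,0,0.5],"rotation": [0,0,0]},{"offset": [17,0,0.5],"rotation": [0,0,0]},{"offset": [17,0,0.5],"rotation": [0,0,0]},{"offset": [17,0,0.5],"rotation": [0,0,0]}]'

```text
time: 5.48
tool_pos: [0.4808, -0.1089, 0.0716]
tool_rot: [3.123, 0.015, 1.645]
contact_force: [0.2, -2.4, 5.0]
opening: 0.0555
```

```bash
python3 go.py .471 -.04 .0705 1.648;python3 - <<'E'
from h import *
save(read_camera("scene"),"a2.png",(130,130,330,290),4)
E
```

```text
t 5.4833 pos [ 0.4808 -0.1089  0.0716] rot [3.1233 0.0151 1.6454] F [ 0.1927 -2.4069  5.003 ] M [-0.607   0.0154  0.0597] open 0.05550079772638408 q [-0.3754  0.5777  1.8763 -0.0091  0.6646 -0.443 ]
tool delta mm [69.4517 -4.6253 -0.0407] rotvec [ 0.0182  0.0151 -0.0025]
```

View pics/a2.png

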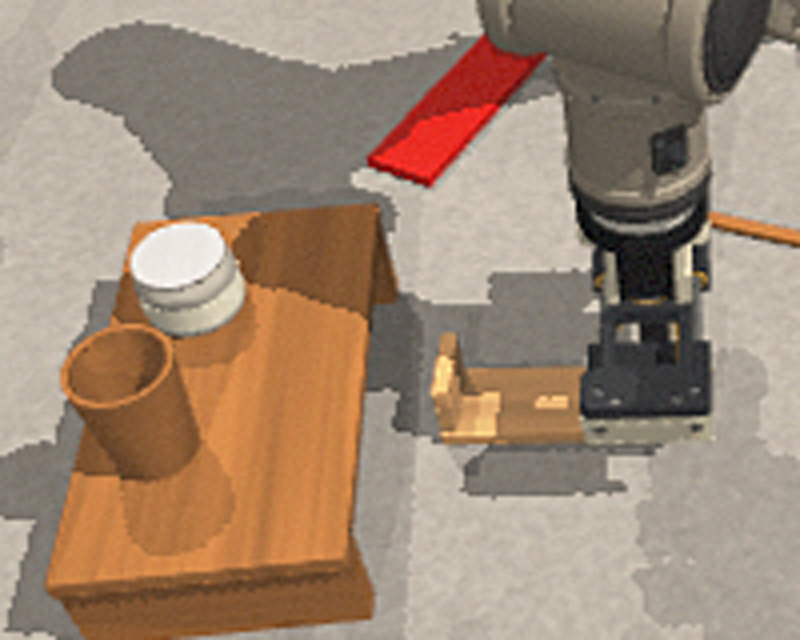

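The blade is out from under the riser, with the lip at (447,380) in the crop, and the cup and tin stand where they were. I'll draw it a little further and then release.

>>> apply_moves --motion '[{"offset": [15,-1,0.3],"rotation": [0.01,0.01,0]},{"offset": [17,-1,0.3],"rotation": [0.005,0.005,0]},{"offset": [17,-1,0.3],"rotation": [0.003,0.003,0]},{"offset": [14,-1,0],"rotation": [0,0,0]},{"offset": [6,0,0],"rotation": [0,0,0]},{"offset": [0,0,0],"rotation": [0,0,0]},{"offset": [0,0,0],"rotation": [0,0,0]}]'

```text
time: 6.12
tool_pos: [0.4684, -0.0274, 0.0715]
tool_rot: [3.141, -0.005, 1.653]
contact_force: [0.4, 0.3, -0.6]
opening: 0.0554
```

>>> apply_moves --motion '[{"offset": [0,0,0],"rotation": [0,0,0]},{"offset": [0,0,0],"rotation": [0,0,0]},{"offset": [0,0,0],"rotation": [0,0,0]},{"offset": [0,0,0],"rotation": [0,0,0]},{"offset": [0,0,0],"rotation": [0,0,0]},{"offset": [0,0,-10],"rotation": [0,0,0]},{"offset": [0,0,-20],"rotation": [0,0,0]},{"offset": [0,0,-30],"rotation": [0,0,0]},{"offset": [0,0,-30],"rotation": [0,0,0]},{"offset": [0,0,-30],"rotation": [0,0,0]},{"offset": [0,0,-10],"rotation": [0,0,0]}]' --grip 0

```text
time: 7.03
tool_pos: [0.4666, -0.0312, 0.2029]
tool_rot: [-3.131, -0.008, 1.646]
contact_force: [0.7, -0.1, 1.0]
opening: 0.0918
```

```bash
python3 go.py .471 -.16 .16 0.077;python3 - <<'E'
from h import *
save(read_camera("scene"),"a3.png",(200,150,440,320),3.3)
save(read_camera("top"),"a4.png",(220,110,420,270),4)
E
```

```text
t 7.0333 pos [ 0.4666 -0.0312  0.2029] rot [-3.1311 -0.0083  1.6465] F [ 0.7451 -0.086   1.0198] M [ 0.0002 -0.1989  0.0053] open 0.09184188012658077 q [-0.2336  0.3424  1.7991  0.0056  1.0126 -0.3123]
tool delta mm [-129.0725   -4.8708   41.9298] rotvec [-0.0147  0.0017  1.5695]
```

View pics/a3.png

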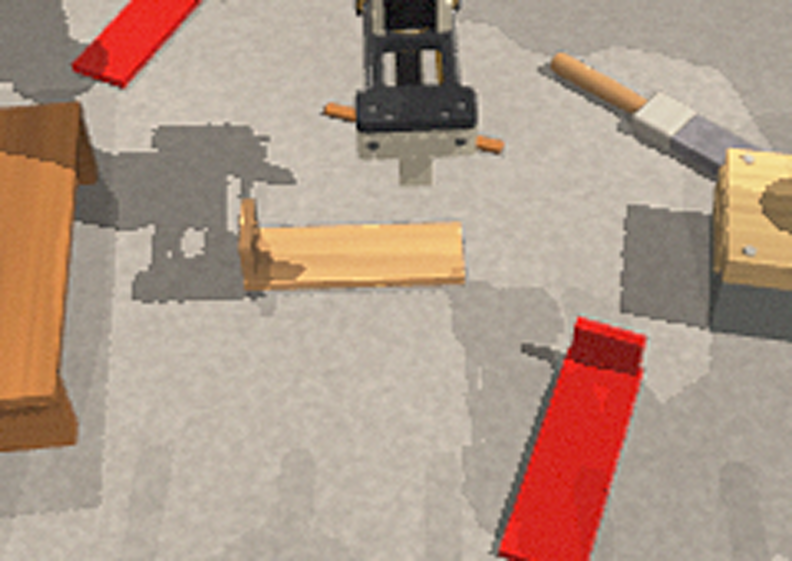

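View pics/a4.png

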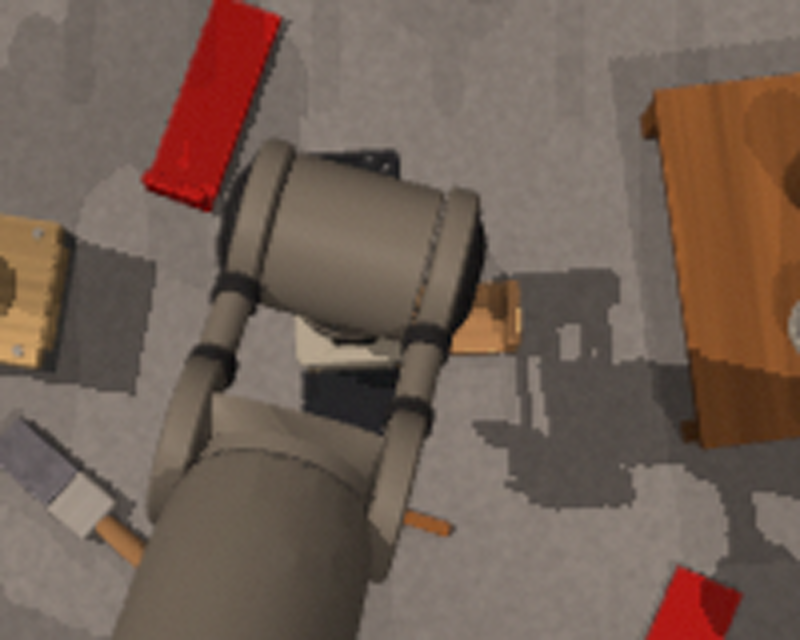

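The scene crop shows the blade flat and free on the bench: lip at (255,245), nose at (463,250), about 100 mm from the riser. I'll measure it.

```bash
python3 - <<'E'
from h import *
d=read_camera("scene"); save(d,"a5.png",(265,200,350,245),9)
np.save("S.npy",{k:d[k] for k in("camera_matrix","R","t","img")},allow_pickle=True)
E
```

```text
(no output)
```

View pics/a5.png

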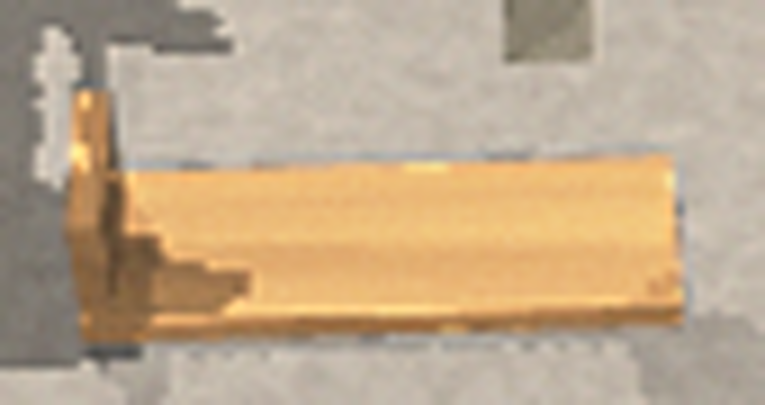

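```bash
python3 - <<'E'
from fit import *
np.set_printoptions(precision=4,suppress=True)
S=np.load("S.npy",allow_pickle=True).item()
b=[(0,.028,.01),(0,-.028,.01),(0,-.028,0),(-.17,-.028,0)]
p=[(671,157),(682,303),(682,323),(83,340)]
q,r=fit(b,[(S,i,px(p[i],(265,200),9)) for i in range(4)],[.464,.007,1.65]); print(q,r)
dr=np.array([np.cos(q[2]),np.sin(q[2])]); l=q[:2]-.165*dr; print("lip",l)
E
python3 go.py .477 -.157 .16 0.077
```

```text
[0.4669 0.0072 1.6285] [ 0.1 -0.5  0.1  0.1 -0.   0.3 -0.2  0. ]
lip [ 0.4764 -0.1575]
t 7.1833 pos [ 0.4655 -0.0309  0.1997] rot [-3.1276 -0.0094  1.6466] F [ 0.0476  0.7082 -0.086 ] M [-0.0182 -0.1197 -0.0001] open 0.09188907521263673 q [-0.2335  0.3465  1.8038  0.0056  1.0074 -0.3123]
tool delta mm [-126.9367    2.5008   38.4381] rotvec [-0.0183  0.0036  1.5696]
```

>>> apply_moves --motion '[{"offset": [-38,1,0],"rotation": [-0.01,0,0]},{"offset": [-38,0,0],"rotation": [-0.005,0,0]},{"offset": [-30,0,0],"rotation": [0,0,0]},{"offset": [-8,0,0],"rotation": [0,0,0.06]},{"offset": [0,0,0],"rotation": [0,0,0.12]},{"offset": [0,0,0],"rotation": [0,0,0.12]},{"offset": [0,0,0],"rotation": [0,0,0.12]},{"offset": [0,0,0],"rotation": [0,0,0.12]},{"offset": [0,0,0],"rotation": [0,0,0.12]},{"offset": [0,0,0],"rotation": [0,0,0.12]},{"offset": [0,0,0],"rotation": [0,0,0.12]},{"offset": [0,0,0],"rotation": [0,0,0.12]}]'

```text
time: 8.18
tool_pos: [0.4661, -0.1473, 0.1754]
tool_rot: [-3.101, 0.013, 0.594]
contact_force: [-0.6, 0.2, -0.4]
opening: 0.0919
```

>>> apply_moves --motion '[{"offset": [0,0,0],"rotation": [0,0,0.12]},{"offset": [0,0,0],"rotation": [0,0,0.12]},{"offset": [0,0,0],"rotation": [0,0,0.12]},{"offset": [0,0,0],"rotation": [0,0,0.06]},{"offset": [0,0,0],"rotation": [0,0,0]}]'

```text
time: 8.6
tool_pos: [0.4615, -0.1457, 0.1652]
tool_rot: [-3.1, 0.044, 0.15]
contact_force: [0.3, -0.6, -0.6]
opening: 0.0917
```

```bash
python3 go.py .4755 -.1575 .08 0.064
```

```text
t 8.6 pos [ 0.4615 -0.1457  0.1652] rot [-3.0996  0.0444  0.15  ] F [ 0.3113 -0.5843 -0.6162] M [-0.0409 -0.0378 -0.0047] open 0.09167147070643679 q [-0.4689  0.4401  1.7689  0.0101  0.9931  0.9471]
tool delta mm [15.836  17.2539 83.9713] rotvec [-0.04    0.0462  0.085 ]
```

>>> apply_moves --motion '[{"offset": [15,16,0],"rotation": [-0.04,0.046,0.085]},{"offset": [0,0,0],"rotation": [0,0,0]}]'

```text
time: 8.77
tool_pos: [0.4778, -0.1591, 0.1607]
tool_rot: [-3.14, 0.003, 0.064]
contact_force: [-0.4, -0.3, 0.2]
opening: 0.0917
```

```bash
python3 go.py .4755 -.1575 .08 0.064
```

```text
t 8.7667 pos [ 0.4778 -0.1591  0.1607] rot [-3.1399  0.0035  0.0645] F [-0.3505 -0.27    0.2115] M [-0.0159  0.0503  0.06  ] open 0.09169204632073377 q [-0.4736  0.4548  1.7573 -0.0004  0.9334  1.033 ]
tool delta mm [-1.8866 -1.5972 80.7406] rotvec [-0.0017  0.0035  0.0005]
```

>>> apply_moves --motion '[{"offset": [-2,-1.5,25],"rotation": [0,0.003,0]},{"offset": [0,0,25],"rotation": [0,0,0]},{"offset": [0,0,15],"rotation": [0,0,0]},{"offset": [0,0,8],"rotation": [0,0,0]},{"offset": [0,0,0],"rotation": [0,0,0]}]'

```text
time: 9.18
tool_pos: [0.4722, -0.156, 0.0812]
tool_rot: [-3.134, 0.009, 0.079]
contact_force: [-1.1, 0.5, -0.0]
opening: 0.0915
```

```bash
python3 go.py .4755 -.1575 .080 0.064; python3 - <<'E'
from h import *
save(read_camera("scene"),"a6.png",(230,160,350,250),6.6)
E
```

```text
t 9.1833 pos [ 0.4722 -0.156   0.0812] rot [-3.1338  0.009   0.0791] F [-1.0621  0.5465 -0.0077] M [-0.0434  0.0151  0.0115] open 0.0914647373511019 q [-0.4743  0.5757  1.8354  0.0027  0.7423  1.0154]
tool delta mm [3.2266 1.7828 1.1612] rotvec [-0.0077  0.0091  0.0151]
```

View pics/a6.png

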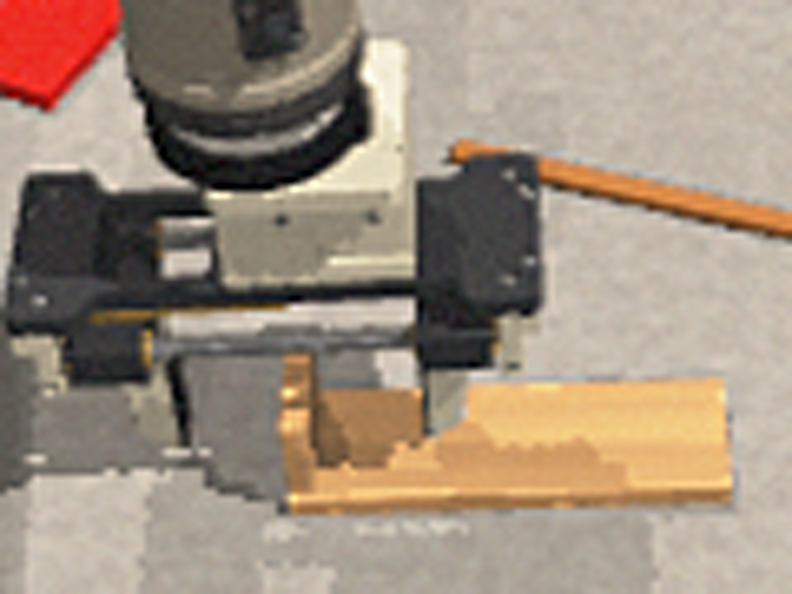

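The fingers straddle the lip, which shows at (298,430) in the crop. I'll trim the tilt and close.

>>> apply_moves --motion '[{"offset": [3,1,0],"rotation": [-0.007,0.009,0.012]},{"offset": [0,0,0],"rotation": [0,0,0]}]'

```text
time: 9.4
tool_pos: [0.4759, -0.157, 0.0825]
tool_rot: [3.141, -0.001, 0.067]
contact_force: [0.6, 0.9, -0.2]
opening: 0.0914
```

>>> apply_moves --motion '[{"offset": [0,0,0],"rotation": [0,0,0]},{"offset": [0,0,0],"rotation": [0,0,0]},{"offset": [0,0,0],"rotation": [0,0,0]},{"offset": [0,0,0],"rotation": [0,0,0]},{"offset": [0,0,0],"rotation": [0,0,0]},{"offset": [0,0,0],"rotation": [0,0,0]},{"offset": [0,0,0],"rotation": [0,0,0]},{"offset": [0,0,0],"rotation": [0,0,0]},{"offset": [0,0,0],"rotation": [0,0,0]},{"offset": [0,0,0],"rotation": [0,0,0]},{"offset": [0,0,0],"rotation": [0,0,0]}]' --grip 1 --grip_force 45

```text
time: 10.32
tool_pos: [0.4776, -0.1577, 0.086]
tool_rot: [3.138, -0.007, 0.069]
contact_force: [0.2, 0.2, -0.6]
opening: 0.0236
```

```bash
python3 go.py .4755 -.1575 .080 0.064; python3 - <<'E'
from h import *
save(read_camera("scene"),"a7.png",(230,160,350,250),6.6)
E
```

```text
t 10.3167 pos [ 0.4776 -0.1577  0.086 ] rot [ 3.1378 -0.0073  0.0686] F [ 0.2437  0.2122 -0.603 ] M [ 0.0409  0.025  -0.0365] open 0.023550031391488136 q [-0.4717  0.5682  1.8301  0.0008  0.7351  1.0299]
tool delta mm [-2.1435 -0.3742  6.0122] rotvec [ 0.0037 -0.0073  0.0046]
```

View pics/a7.png

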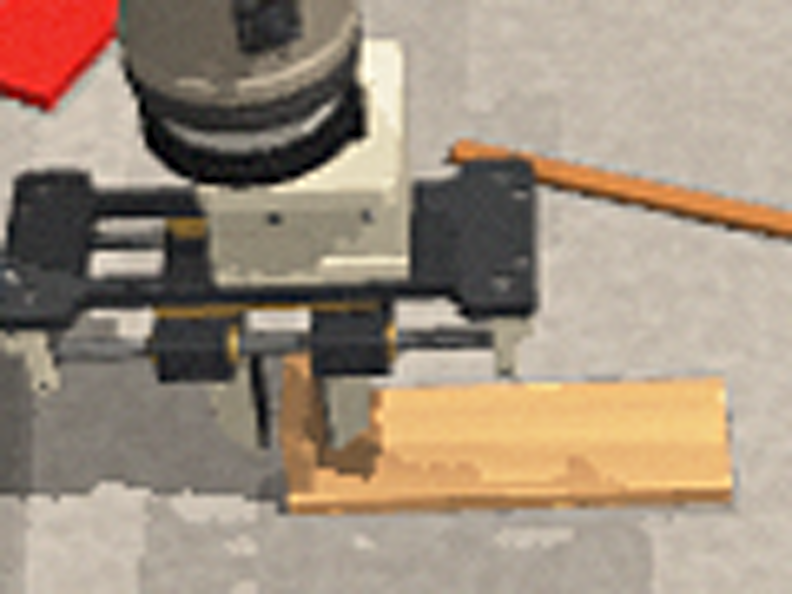

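>>> apply_moves --motion '[{"offset": [-2,0,5],"rotation": [0.003,-0.007,0]},{"offset": [0,0,0.3],"rotation": [0,0,0]},{"offset": [0,0,0.3],"rotation": [0,0,0]},{"offset": [0,0,0],"rotation": [0,0,0]},{"offset": [0,0,0],"rotation": [0,0,0]}]'

```text
time: 10.78
tool_pos: [0.4758, -0.1579, 0.0804]
tool_rot: [3.141, -0.0, 0.068]
contact_force: [-1.1, -0.1, 1.2]
opening: 0.0095
```

```bash
python3 go.py .4755 -.1575 .080 0.064; python3 - <<'E'
from h import *
save(read_camera("scene"),"a8.png",(265,180,350,245),9)
E
```

```text
t 10.7833 pos [ 0.4758 -0.1579  0.0804] rot [ 3.141  -0.0003  0.0685] F [-1.057  -0.1145  1.1774] M [ 0.1236  0.0026 -0.0106] open 0.009548410594667432 q [-0.4733  0.5783  1.8328 -0.0005  0.7299  1.0295]
tool delta mm [-0.2753 -0.4392  0.4228] rotvec [ 0.0006 -0.0003  0.0045]
```

View pics/a8.png

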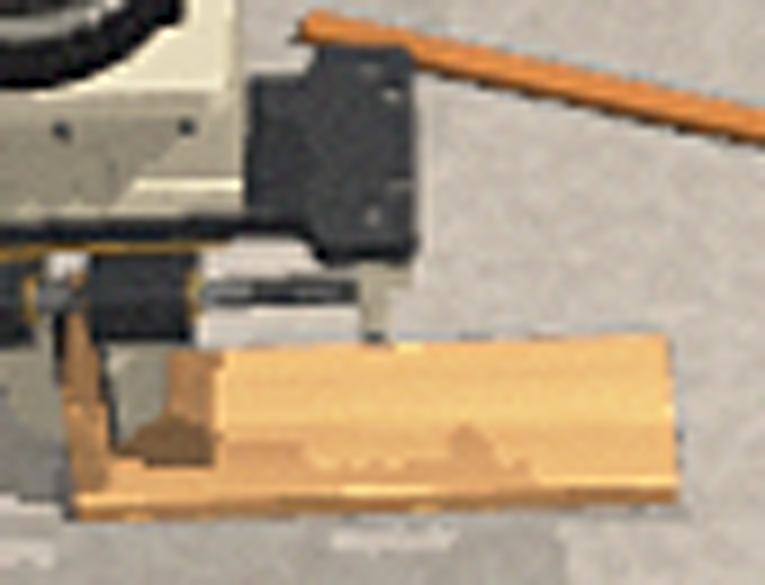

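The lip is held (opening 9.5 mm) and the blade is still flat. Next I lift it and turn it to the slot's yaw.

>>> apply_moves --motion '[{"offset": [0,0,-5],"rotation": [0,0,0]},{"offset": [0,0,-12],"rotation": [0,0,0]},{"offset": [0,0,-18],"rotation": [0,0,0]},{"offset": [0,0,-18],"rotation": [0,0,0]},{"offset": [0,0,-8],"rotation": [0,0,0.05]},{"offset": [0,0,0],"rotation": [0,0,0.05]},{"offset": [0,0,0],"rotation": [0,0,0.05]},{"offset": [0,0,0],"rotation": [0,0,0.04]},{"offset": [0,0,0],"rotation": [0,0,0]}]'

```text
time: 11.58
tool_pos: [0.4739, -0.1574, 0.144]
tool_rot: [-3.142, 0.005, -0.129]
contact_force: [0.8, -0.1, -2.7]
opening: 0.0098
```

```bash
python3 go.py .4525 .004 .148 -.134
```

```text
t 11.5833 pos [ 0.4739 -0.1574  0.144 ] rot [-3.1415  0.0051 -0.1295] F [ 0.8346 -0.1304 -2.6596] M [-0.1244  0.0427  0.0064] open 0.009820223636463512 q [-0.4735  0.4737  1.7845 -0.0021  0.8882  1.2281]
tool delta mm [ -42.1116 -157.3321   -3.8054] rotvec [-0.      0.0051  0.0045]
```

>>> apply_moves --motion '[{"offset": [-3,-10,-1],"rotation": [0,0.003,0.003]},{"offset": [-6,-22,-1],"rotation": [0,0,0]},{"offset": [-6,-22,0],"rotation": [0,0,0]},{"offset": [-6,-22,0],"rotation": [0,0,0]},{"offset": [-6,-22,0],"rotation": [0,0,0]},{"offset": [-6,-22,0],"rotation": [0,0,0]},{"offset": [-6,-20,0],"rotation": [0,0,0]},{"offset": [-2,-8,0],"rotation": [0,0,0]},{"offset": [0,0,0],"rotation": [0,0,0]}]'

```text
time: 12.33
tool_pos: [0.4474, 0.0044, 0.1455]
tool_rot: [-3.141, 0.006, -0.125]
contact_force: [-0.8, -0.7, -2.0]
opening: 0.0098
```

```bash
python3 go.py .4525 .004 .1417 -.134
```

```text
t 12.3333 pos [0.4474 0.0044 0.1455] rot [-3.1409  0.0057 -0.1249] F [-0.7611 -0.7199 -2.0203] M [-0.1401  0.0491  0.0152] open 0.009759313393078601 q [-0.1619  0.3959  1.9212  0.0007  0.8302  1.5333]
tool delta mm [ 5.093  -0.1876  3.7761] rotvec [-0.0007  0.0057  0.0091]
```

>>> apply_moves --motion '[{"offset": [4,0,3],"rotation": [0,0.005,0.008]},{"offset": [0,0,0],"rotation": [0,0,0]},{"offset": [0,0,0],"rotation": [0,0,0]}]'

```text
time: 12.58
tool_pos: [0.4519, 0.0034, 0.1423]
tool_rot: [-3.141, -0.0, -0.131]
contact_force: [0.2, 0.1, -2.3]
opening: 0.0095
```

```bash
python3 go.py .4525 .004 .1417 -.134; python3 - <<'E'
from h import *
d=read_camera("scene"); save(d,"b1.png",(320,170,500,270),4.4)
T=read_camera("top"); save(T,"b2.png",(165,130,345,240),4.4)
np.save("S.npy",{k:d[k] for k in("camera_matrix","R","t","img")},allow_pickle=True)
np.save("T.npy",{k:T[k] for k in("camera_matrix","R","t","img")},allow_pickle=True)
E
```

```text
t 12.5833 pos [0.4519 0.0034 0.1423] rot [-3.1414 -0.0002 -0.1314] F [ 0.1809  0.1152 -2.3216] M [-0.0957  0.0588  0.031 ] open 0.00952379654583765 q [-0.1624  0.4056  1.9167  0.0002  0.819   1.5396]
tool delta mm [ 0.5342 -0.6328  0.5846] rotvec [-0.0002 -0.0002  0.0026]
```

View pics/b1.png

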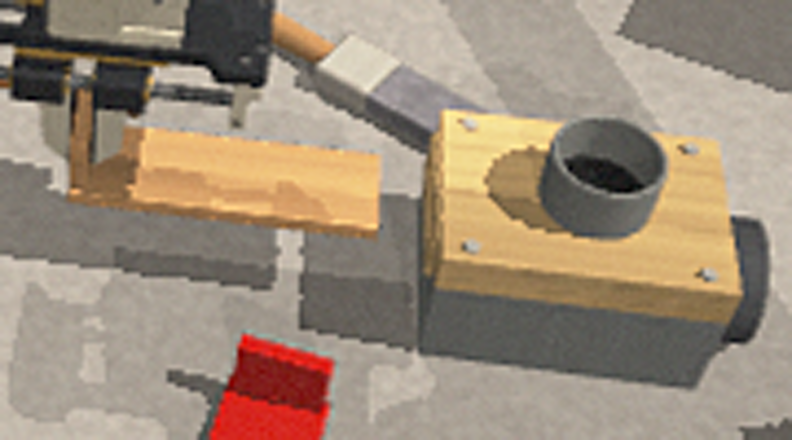

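View pics/b2.png

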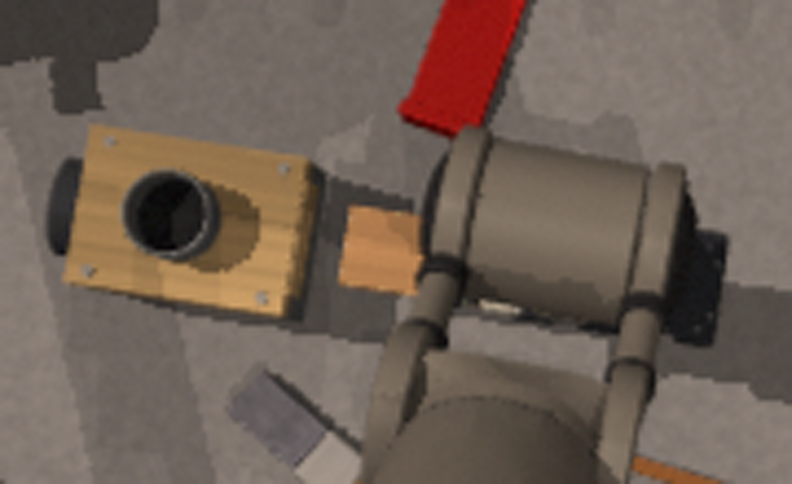

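The blade is lined up level in front of the slot: nose at (380,195) in the scene crop, gate front at (435,200). I'll measure the nose relative to the gate in each camera.

```bash
python3 - <<'E'
from h import *
S=np.load("S.npy",allow_pickle=True).item();T=np.load("T.npy",allow_pickle=True).item()
save(S,"b3.png",(330,190,425,235),8);save(T,"b4.png",(215,160,275,210),12)
E
```

```text
(no output)
```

View pics/b3.png

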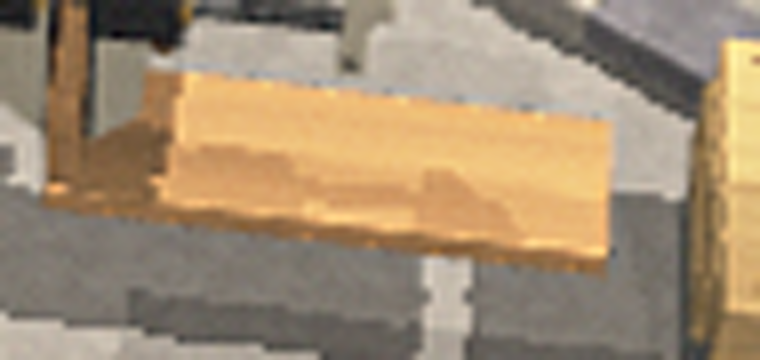

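View pics/b4.png

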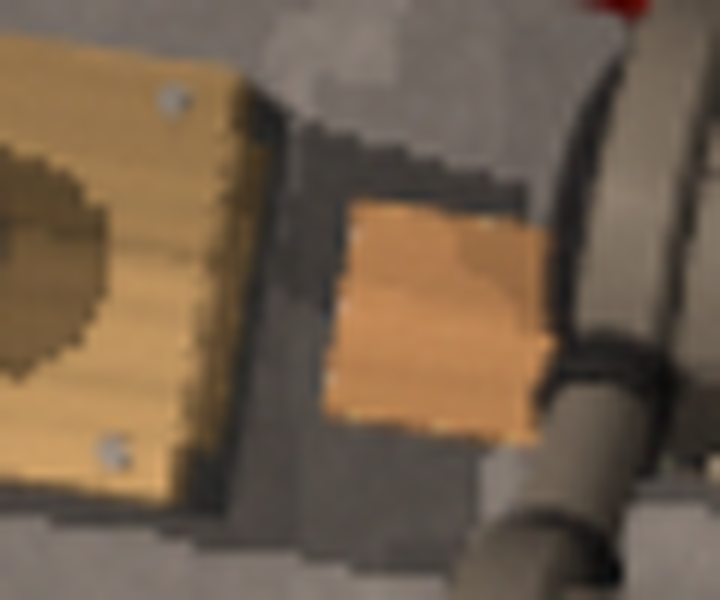

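```bash
python3 - <<'E'
from fit import *
np.set_printoptions(precision=4,suppress=True)
S=np.load("S.npy",allow_pickle=True).item();T=np.load("T.npy",allow_pickle=True).item()
h=.062
b=[(0,.028,h+.01),(0,-.028,h+.01),(0,-.028,h),(-.17,-.028,h)]
p=[(610,117),(605,250),(605,270),(47,206)]
g={"S":(.4798,.1971),"T":(.4775,.1976)}; a=1.4366; dv=np.array([np.cos(a),np.sin(a)]); n=np.array([-dv[1],dv[0]])
for nm,obs in (("S",[(S,i,px(p[i],(330,190),8)) for i in range(4)]),("T",[(T,0,px((325,412),(215,160),12)),(T,1,px((352,202),(215,160),12))])):
    q,r=fit(b,obs,[.475,.168,1.44]); e=q[:2]-g[nm]; print(nm,q,r,"along",e@dv,"lat(left +, i.e. -x)",e@n)
# tri z using both cams with edges
for uS,uT in (((610,117),(325,412)),((605,250),(352,202))):
    A=[];B=[]
    for d,uv in ((S,px(uS,(330,190),8)),(T,px(uT,(215,160),12))):
        P=d["camera_matrix"]@np.c_[d["R"],d["t"]]
        for k in(0,1): A.append(P[k]-uv[k]*P[2])
    A=np.array(A); x=np.linalg.lstsq(A[:,:3],-A[:,3],rcond=None)[0]; print(x)
def tri(uS,uT):
    A=[]
    for d,uv in ((S,uS),(T,uT)):
        P=d["camera_matrix"]@np.c_[d["R"],d["t"]]
        for k in(0,1): A.append(P[k]-uv[k]*P[2])
    A=np.array(A); return np.linalg.lstsq(A[:,:3],-A[:,3],rcond=None)[0]
tp=[(515,458),(560,165),(113,393),(165,103)]
sp=[(163,80),(160,352),(668,132),(708,415)]
for i in range(4): print("gate",tri(px(sp[i],(400,185),8),px(tp[i],(165,145),8)))
E
```

```text
S [0.4744 0.1661 1.4411] [ 0.2 -0.4  0.5  0.1 -0.1  0.2 -0.6 -0. ] along -0.031440319634756186 lat(left +, i.e. -x) 0.0012326339527655263
T [0.4741 0.166  1.4769] [-0.   0.4  0.  -0.4] along -0.03177141584101527 lat(left +, i.e. -x) -0.0008291295967276325
[0.4473 0.1689 0.0713]
[0.5009 0.1628 0.0708]
gate [0.4219 0.2051 0.0801]
gate [0.5329 0.1902 0.082 ]
gate [0.4428 0.3552 0.0825]
gate [0.5526 0.3395 0.083 ]
```

Lateral error is within about 1 mm: the two cameras read +1.2 and -0.8 mm. Height and yaw agree too. I'll advance gently.

>>> apply_moves --motion '[{"offset": [0.3,-5,0.5],"rotation": [0,0,0.002]},{"offset": [0,-6,0],"rotation": [0,0,0]},{"offset": [0,-6,0],"rotation": [0,0,0]},{"offset": [0,-4,0],"rotation": [0,0,0]}]'

```text
time: 13.02
tool_pos: [0.4557, 0.0234, 0.1416]
tool_rot: [-3.142, -0.0, -0.139]
contact_force: [0.6, 0.3, -1.2]
opening: 0.0097
```

```bash
python3 go.py .4705 .138 .1415 -.134
```

```text
t 13.0167 pos [0.4557 0.0234 0.1416] rot [-3.1415 -0.0002 -0.1389] F [ 0.5845  0.2847 -1.2174] M [-0.0846  0.006   0.0116] open 0.009746742334405742 q [-0.1169  0.413   1.9059  0.0001  0.8224  1.5927]
tool delta mm [  -1.1834 -115.5019    0.1488] rotvec [-0.0001 -0.0002 -0.0049]
```

>>> apply_moves --motion '[{"offset": [-0.3,-4,0],"rotation": [0,0,-0.004]},{"offset": [0,-4,0],"rotation": [0,0,0]},{"offset": [0,-4,0],"rotation": [0,0,0]},{"offset": [0,-4,0],"rotation": [0,0,0]}]'

```text
time: 13.35
tool_pos: [0.4575, 0.0417, 0.1416]
tool_rot: [3.141, 0.0, -0.133]
contact_force: [-0.2, 0.0, -2.1]
opening: 0.0097
```

```bash
python3 go.py .4705 .138 .1415 -.134
```

```text
t 13.35 pos [0.4575 0.0417 0.1416] rot [ 3.1415  0.0005 -0.1328] F [-0.1994  0.0139 -2.0643] M [-0.1063  0.0312 -0.0274] open 0.009732310366998408 q [-0.0762  0.4179  1.8974 -0.0001  0.8268  1.6275]
tool delta mm [  0.1755 -97.189    0.0392] rotvec [0.0001 0.0005 0.0012]
```

The nose is in the mouth with no contact force, so I continue.

>>> apply_moves --motion '[{"offset": [0,-5,0],"rotation": [0,0,0]},{"offset": [0,-5,0],"rotation": [0,0,0]},{"offset": [0,-5,0],"rotation": [0,0,0]},{"offset": [0,-5,0],"rotation": [0,0,0]}]'

```text
time: 13.68
tool_pos: [0.4604, 0.0637, 0.1416]
tool_rot: [-3.142, 0.0, -0.133]
contact_force: [0.0, -0.6, -2.2]
opening: 0.01
```

```bash
python3 go.py .4705 .138 .1415 -.134; python3 - <<'E'
from h import *
save(read_camera("scene"),"d1.png",(340,170,500,270),5)
save(read_camera("top"),"d2.png",(165,140,285,220),6.5)
E
```

```text
t 13.6833 pos [0.4604 0.0637 0.1416] rot [-3.1416  0.0003 -0.1329] F [ 0.0382 -0.5896 -2.2193] M [-0.0728  0.1128 -0.0349] open 0.009999610170886502 q [-0.0276  0.4255  1.8832  0.0001  0.8331  1.6761]
tool delta mm [  0.1818 -74.9473   0.1081] rotvec [-0.      0.0003  0.0011]
```

View pics/d1.png

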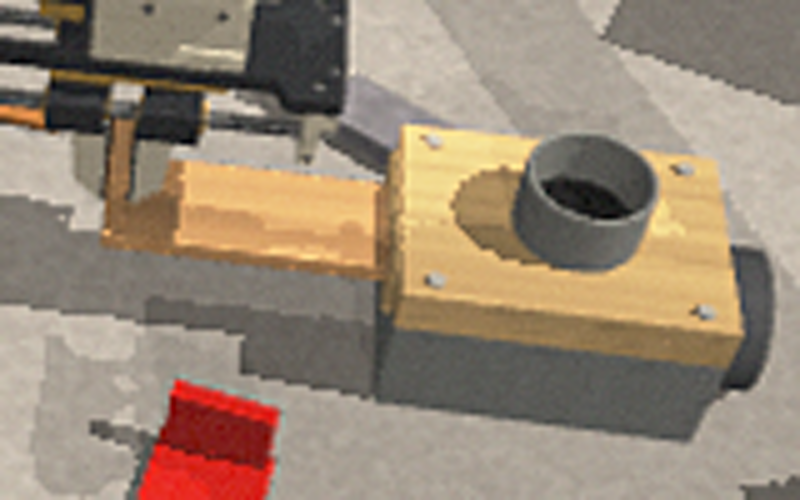

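View pics/d2.png

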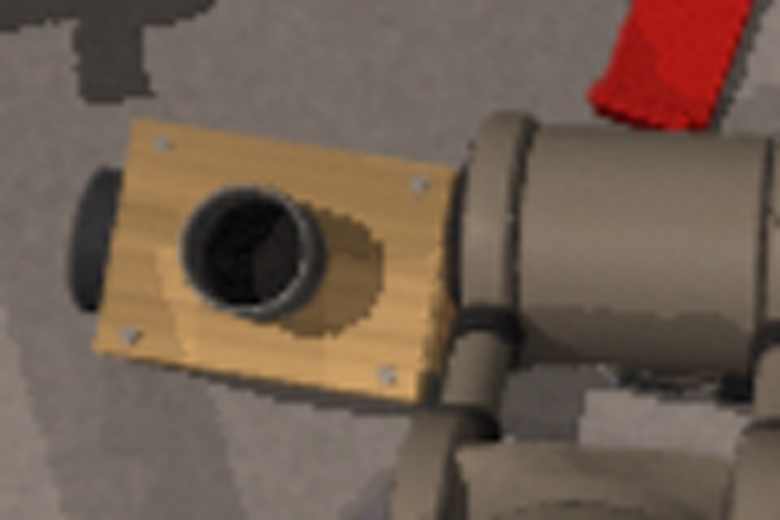

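The blade is entering the slot: in the scene crop it runs into the mouth at (383,235). It moves without resistance.

>>> apply_moves --motion '[{"offset": [0,-5,0],"rotation": [0,0,0]},{"offset": [0,-6,0],"rotation": [0,0,0]},{"offset": [0,-6,0],"rotation": [0,0,0]},{"offset": [0,-6,0],"rotation": [0,0,0]},{"offset": [0,-6,0],"rotation": [0,0,0]}]'

```text
time: 14.2
tool_pos: [0.4644, 0.0944, 0.1416]
tool_rot: [3.141, 0.001, -0.133]
contact_force: [-0.1, 0.1, -1.2]
opening: 0.0097
```

```bash
python3 go.py .4705 .138 .1415 -.134
```

```text
t 14.2 pos [0.4644 0.0944 0.1416] rot [ 3.1414  0.0005 -0.1334] F [-0.1037  0.1231 -1.2242] M [-0.1258  0.0182  0.0613] open 0.009660691013930826 q [ 0.0387  0.4389  1.8587 -0.0001  0.8445  1.7429]
tool delta mm [  0.2068 -44.0177   0.0429] rotvec [0.0002 0.0005 0.0006]
```

>>> apply_moves --motion '[{"offset": [0.1,-6,0],"rotation": [0,0,0]},{"offset": [0,-6,0],"rotation": [0,0,0]},{"offset": [0,-6,0],"rotation": [0,0,0]},{"offset": [0,-6,0],"rotation": [0,0,0]},{"offset": [0,-5,0],"rotation": [0,0,0]}]'

```text
time: 14.62
tool_pos: [0.4688, 0.1269, 0.1415]
tool_rot: [-3.142, 0.0, -0.133]
contact_force: [-0.3, -0.0, -2.0]
opening: 0.0098
```

```bash
python3 go.py .4705 .138 .1415 -.134
```

```text
t 14.6167 pos [0.4688 0.1269 0.1415] rot [-3.1416  0.0005 -0.1328] F [-0.3335 -0.0413 -1.9597] M [-0.0505  0.0273 -0.0021] open 0.009837354633612723 q [0.1064 0.4559 1.8273 0.0002 0.8588 1.8099]
tool delta mm [  0.2118 -11.1956  -0.016 ] rotvec [-0.      0.0005  0.0012]
```

>>> apply_moves --motion '[{"offset": [0,-3,0],"rotation": [0,0,0]},{"offset": [0,-3,0],"rotation": [0,0,0]},{"offset": [0,-2,0],"rotation": [0,0,0]},{"offset": [0,-1,0],"rotation": [0,0,0]}]'

```text
time: 14.95
tool_pos: [0.4702, 0.1378, 0.1415]
tool_rot: [-3.141, 0.0, -0.132]
contact_force: [0.5, -0.3, -1.7]
opening: 0.0099
```

>>> apply_moves --motion '[{"offset": [0,-1.5,0],"rotation": [0,0,0]},{"offset": [0,-1.5,0],"rotation": [0,0,0]}]'

```text
time: 15.12
tool_pos: [0.4703, 0.1393, 0.1415]
tool_rot: [3.138, 0.001, -0.131]
contact_force: [-2.2, -15.6, 5.3]
opening: 0.0099
```

>>> apply_moves --motion '[{"offset": [0,-1.5,0],"rotation": [0,0,0]},{"offset": [0,-1.5,0],"rotation": [0,0,0]}]'

```text
time: 15.28
tool_pos: [0.4706, 0.1397, 0.142]
tool_rot: [3.134, 0.001, -0.131]
contact_force: [-0.6, -2.4, -2.2]
opening: 0.01
```

```bash
python3 go.py .4705 .138 .1415 -.134; python3 - <<'E'
from h import *
save(read_camera("scene"),"e1.png",(360,170,480,260),6.6)
E
```

```text
t 15.2833 pos [0.4706 0.1397 0.142 ] rot [ 3.1336  0.0014 -0.131 ] F [-0.5735 -2.3983 -2.1671] M [-0.4774  0.0784  0.0019] open 0.009991845593148281 q [ 0.136   0.4642  1.8099 -0.0096  0.8709  1.844 ]
tool delta mm [0.0852 1.656  0.4949] rotvec [0.008  0.0014 0.003 ]
```

View pics/e1.png

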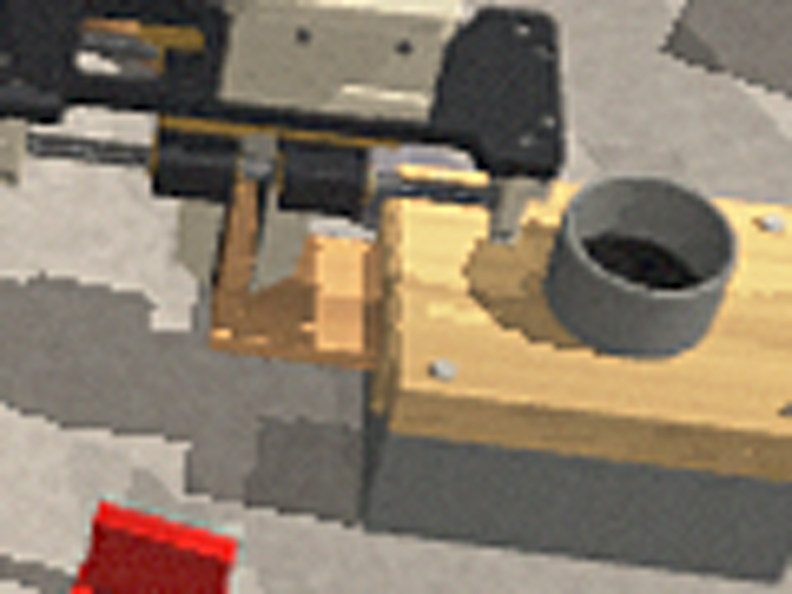

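The blade has bottomed: contact rose to 15.6 N at TCP y≈0.139, where home was expected at 0.138. I'll relax the tilt and open only part way, since fully open fingers would hit the gate. Then I lift clear.

>>> apply_moves --motion '[{"offset": [0,0,0],"rotation": [0.008,0,0]},{"offset": [0,0,0],"rotation": [0,0,0]}]'

```text
time: 15.5
tool_pos: [0.4704, 0.1389, 0.1419]
tool_rot: [3.141, 0.002, -0.132]
contact_force: [-0.1, 0.3, -2.1]
opening: 0.0097
```

>>> apply_moves --motion '[{"offset": [0,0,0],"rotation": [0,0,0]},{"offset": [0,0,0],"rotation": [0,0,0]},{"offset": [0,0,0],"rotation": [0,0,0]},{"offset": [0,0,0],"rotation": [0,0,0]},{"offset": [0,0,0],"rotation": [0,0,0]}]' --grip 0.7

```text
time: 15.92
tool_pos: [0.4713, 0.1393, 0.1427]
tool_rot: [-3.14, -0.0, -0.133]
contact_force: [-0.2, 0.1, 0.6]
opening: 0.0273
```

```bash
python3 go.py .4705 .138 .1415 -.134
```

```text
t 15.9167 pos [0.4713 0.1393 0.1427] rot [-3.1405 -0.0004 -0.1329] F [-0.1787  0.1275  0.6413] M [-0.0449  0.0114  0.034 ] open 0.027277500572326977 q [0.1307 0.462  1.8114 0.0013 0.8675 1.8335]
tool delta mm [-0.6549  1.3652  1.1664] rotvec [-0.0011 -0.0004  0.0011]
```

Released. I'll nudge with the rear finger to make sure the blade is seated.

>>> apply_moves --motion '[{"offset": [0,-4,0],"rotation": [0,0,0]},{"offset": [0,-3,0],"rotation": [0,0,0]},{"offset": [0,-1,0],"rotation": [0,0,0]}]'

```text
time: 16.17
tool_pos: [0.4725, 0.1477, 0.1429]
tool_rot: [-3.141, -0.001, -0.133]
contact_force: [-0.5, -8.4, 1.5]
opening: 0.0279
```

>>> apply_moves --motion '[{"offset": [0,-1,0],"rotation": [0,0,0]},{"offset": [0,-1,0],"rotation": [0,0,0]}]'

```text
time: 16.33
tool_pos: [0.4725, 0.1479, 0.1428]
tool_rot: [3.137, 0.0, -0.131]
contact_force: [-0.6, -9.3, 1.9]
opening: 0.028
```

It is blocked firmly, so it's seated. I back off and lift away.

>>> apply_moves --motion '[{"offset": [0,4,0],"rotation": [0.004,0,0]},{"offset": [0,4,0],"rotation": [0,0,0]},{"offset": [0,0,-10],"rotation": [0,0,0]},{"offset": [0,0,-20],"rotation": [0,0,0]},{"offset": [0,0,-30],"rotation": [0,0,0]},{"offset": [0,0,-30],"rotation": [0,0,0]},{"offset": [0,0,-30],"rotation": [0,0,0]},{"offset": [0,30,0],"rotation": [0,0,0]},{"offset": [0,38,0],"rotation": [0,0,0]},{"offset": [0,38,0],"rotation": [0,0,0]},{"offset": [0,38,0],"rotation": [0,0,0]},{"offset": [0,20,0],"rotation": [0,0,0]}]'

```text
time: 17.33
tool_pos: [0.4499, -0.0236, 0.2758]
tool_rot: [-3.138, -0.008, -0.121]
contact_force: [0.5, -0.4, 0.0]
opening: 0.0277
```

>>> apply_moves --motion '[{"offset": [0,0,0],"rotation": [0,0,0]},{"offset": [0,0,0],"rotation": [0,0,0]}]'

```text
time: 17.5
tool_pos: [0.4494, -0.0272, 0.2776]
tool_rot: [-3.138, -0.01, -0.127]
contact_force: [0.1, 0.8, -0.0]
opening: 0.0276
```

```bash
python3 go.py .4705 .138 .1415 -.134; python3 - <<'E'
from h import *
S=read_camera("scene");T=read_camera("top")
save(S,"f0.png");save(S,"f1.png",(360,170,480,260),6.6);save(T,"f2.png",(165,140,285,220),6.6)
np.save("S.npy",{k:S[k] for k in("camera_matrix","R","t","img")},allow_pickle=True)
for q in("cup","tin","blade_lip"):
    for d in(S,T): print(q,[(np.round(r["location"],3).tolist(),round(r["score"],2)) for r in tip_of(q,d)])
E
```

```text
t 17.5 pos [ 0.4494 -0.0272  0.2776] rot [-3.1382 -0.0102 -0.1271] F [ 0.1237  0.8316 -0.0435] M [ 0.023  -0.0062  0.037 ] open 0.02760573949047721 q [-0.2336  0.2143  1.7467  0.0049  1.1708  1.4624]
tool delta mm [  -1.4049 -166.1174  136.6256] rotvec [-0.0035 -0.0102  0.0069]
cup [([0.578, -0.381, 0.074], 0.78)]
cup [([0.578, -0.382, 0.075], 0.57)]
tin [([0.47, -0.395, 0.077], 0.74)]
tin [([0.465, -0.391, 0.07], 0.64)]
blade_lip [([0.469, 0.142, 0.083], 0.97), ([0.116, -0.255, 0.03], 0.77), ([0.57, 0.113, 0.031], 0.77)]
blade_lip [([0.471, 0.14, 0.092], 0.9), ([0.57, 0.114, 0.028], 0.8), ([0.116, -0.259, 0.026], 0.79)]
```

View pics/f0.png

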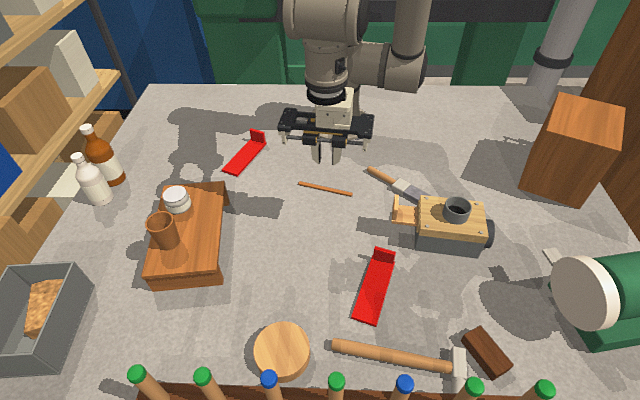

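View pics/f1.png

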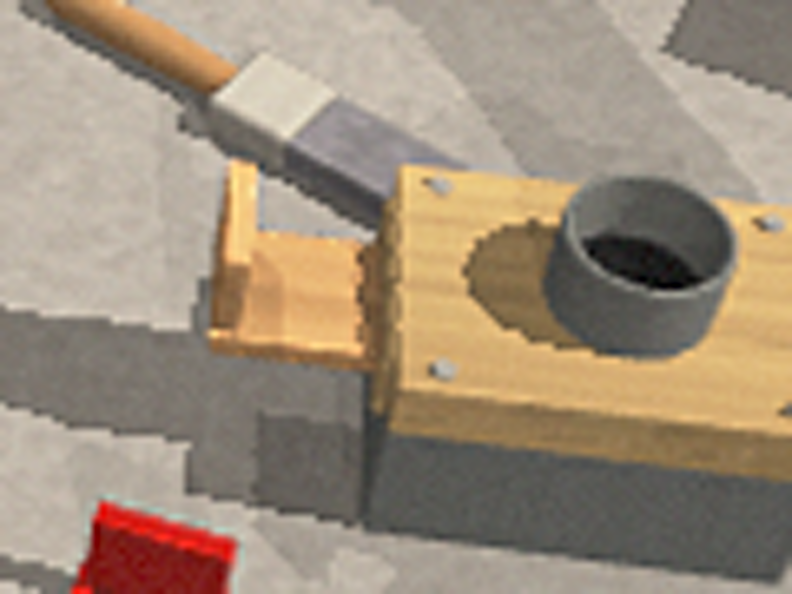

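View pics/f2.png

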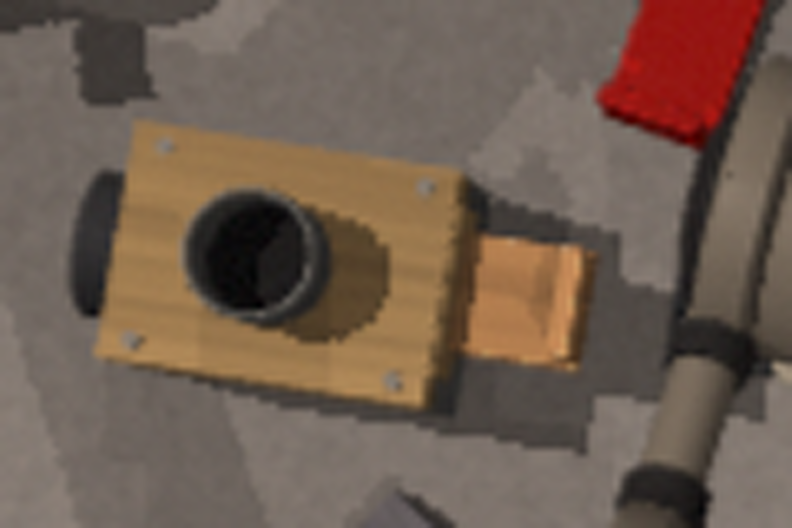

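The final views show the blade in the slot with only the lip end out: lip at (235,240) in the scene crop and (575,305) in the top crop. The lip reads (0.470, 0.141), against (0.4705, 0.138) expected when home. The cup and tin are unmoved and the gripper is well clear.

```bash
python3 -c "
from cell import hand_in; print(hand_in())"
```

```text
the job is handed in; nothing more can be done
None
```

The gate is closed: the plywood blade is fully home in the slot, and I handed the job in at about 17.6 s of the 64 s allowed.

I drew the blade out by its nose, laid it flat about 100 mm clear of the riser and let go. I then took it by the lip, lifted it level to slot height and slid it in nose first. A second nudge with the rear finger, after I had let go, met a firm stop at about 9 N.

**Final checks:**
- **Blade:** the networks put the lip at about (0.470, 0.141), against (0.4705, 0.138) expected when home, which is within their 4 mm accuracy. The pictures show only the lip end sticking out.
- **Cup and tin:** their readings match the starting ones to within 6 mm, about the networks' accuracy, and the pictures show them undisturbed.
- **Robot:** the gripper is well clear and touching nothing. The highest force I saw at the end of any move was about 16 N.
- **Disagreement:** before insertion the two cameras differed by about 2 mm on the blade's sideways position, but it went in with no contact force until the stop.

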